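Free the parts tote from its hold-down and tip its nuts into the red corner

TASK

Turn the fixture's handwheel one full turn anticlockwise (seen from above) so that its steel hold-down arm swings off the rim of the small white tote, leaving the tote in its bed meanwhile. Then lift the tote by its grey carrying bar, well clear of the fixture, tilt it by roughly 30 degrees towards its red corner, so that corner is the lowest, until all four loose steel nuts have slid together into it, and finish while still holding the tote up, tilted and still. Leave the clear cup, the lighter, the timer and the roll of tape where they are.

Things in the scene. Friction and masses are not known exactly. Their poses are not given: they have to be found in the camera images.
- bed: fixed grey steel plate 12 mm thick, 210 mm (x) by 160 mm (y) under the tote, extended on its -y side to carry a blue gearbox. Origin on the worktop under the tote's middle; x points away from the robot and y to its left at yaw 0. Steel locators 6 mm high surround the tote's foot with 3 mm play. The tote rests 12 mm above the origin
- wheel (a joint): aluminium handwheel, 100 mm across, top 114 mm above the worktop, vertical axis: 0 at the start (locked), grows anticlockwise from above, stop at 6.38 rad; turns easily (under 0.1 N m) and stays put. Geared 4 to 1 to the steel hold-down arm below, which starts along the bed's +y, 15 mm over the tote's rim, and in one full turn (6.28) swings to the bed's +x, clear of the tote
- wheel_axis (a point): point on the vertical axis of the handwheel, 150 mm from the bed's origin along the bed's -y, at the height of knob_grip, 139 mm above the worktop
- knob_grip (a point): where to grip the black upright knob on the handwheel: 17 mm across, standing 36 mm up from the wheel, the point 12 mm below its top and 139 mm above the worktop, 38 mm from the wheel's axis (along the bed's -y at the start). The knob revolves freely on its own pin, so that a gripper can carry it round without turning
- tote: open white plastic tote, 180 mm (x) by 130 mm (y), walls 3 mm thick and 55 mm high, 0.3 kg, with a grey carrying bar over it along x. Origin under the middle of its floor; axes as the bed's, with which it starts aligned within a degree; z up. The red corner is at -x, +y. Its floor is slippery: nuts begin to slide at about 8 degrees of tilt
- tote_grip (a point): middle of the grey carrying bar: the bar runs along the tote's x for 180 mm, is 12 mm thick (y) and 18 mm tall, its middle 100 mm above the tote's origin and its underside 36 mm above the rim
- red_corner (a point): the inner floor corner at the tote's red corner: 87 mm along -x, 62 mm along +y and 3 mm up from the tote's origin
- nut0: loose steel hexagon nut in the tote, about 20 mm across and 10 mm high, 17 g, smooth; origin in the centre of one face
- nut1: loose steel hexagon nut in the tote, about 20 mm across and 10 mm high, 17 g, smooth; origin in the centre of one face
- nut2: loose steel hexagon nut in the tote, about 20 mm across and 10 mm high, 17 g, smooth; origin in the centre of one face
- nut3: loose steel hexagon nut in the tote, about 20 mm across and 10 mm high, 17 g, smooth; origin in the centre of one face
- marble_cup: tall clear plastic cup, 116 mm across and 168 mm high, with marbles in it; origin under its middle; stays where it is
- lighter: red lighter, 74 x 22 x 13 mm, lying; origin under its middle; stays where it is
- timer: white timer, 66 x 62 x 18 mm; origin under its middle; stays where it is
- tape: roll of beige tape lying flat, 104 mm across, 25 mm high; origin under its middle; stays where it is

How it is judged:
On the way:
1. the handwheel has been turned one full turn (past 6.0 rad) with the tote still in its bed (moved less than 20 mm) (value of joint wheel above 6 rad and distance of tote from where it was at the start of the episode below 0.02 m), for 0.2 s.
At the end, for the whole second after the job is handed in: held by the fingers, tote touches no part of the fixture; red inner corner over 40 mm up and lowest (7 degrees or more down along length and width), tilt 20 to 51 degrees; all nuts within 85 mm of that corner; tote and nuts slower than 0.03 m/s; wheel past 6.0 rad (value of joint wheel above 6 rad and angle between tote's own z axis and vertical between 0.35 and 0.9 rad and angle between tote's own x axis and vertical below 1.451 rad and angle between tote's own y axis and vertical above 1.691 rad and height (world z) of red_corner above 0.04 m and contact force between the fingers and tote above 1.5 N and contact force between tote and bed below 0.2 N and linear speed of each of tote, nut0, nut1, nut2, nut3 below 0.03 m/s and distance between each of nut0, nut1, nut2, nut3 and red_corner below 0.085 m); the arm keeps its last pose, push and grip.
It fails at once if the marble cup is moved more than 30 mm (distance of marble_cup from where it was at the start of the episode above 0.03 m).
It fails at once if the lighter is moved more than 30 mm (distance of lighter from where it was at the start of the episode above 0.03 m).
It fails at once if the timer is moved more than 30 mm (distance of timer from where it was at the start of the episode above 0.03 m).
It fails at once if the tape is moved more than 30 mm (distance of tape from where it was at the start of the episode above 0.03 m).
It also fails if it takes over 67 s, if anything falls off the work surface, if the arm or the gripper's body presses on something with over 40 N, if the wrist force passes 120 N, or if a joint passes its speed limit or range.

ROBOT

A 6-joint arm with a two-finger parallel gripper is mounted at the origin on a cart in front of the work surface, level with it; the furniture and walls round the work are solid. World frame = base frame: x ahead of the robot, y to its left, z up, the work surface at z = 0. Lengths are in m, angles in rad, forces in N, time in s.
With the tool pointing down it reaches from about 0.375 to 0.975 m from the base axis. Payload 3.8 kg.
Tool frame: the origin (TCP) lies at the very end of the fingers, on their centre line; the grasp point (between the pads) lies 19 mm behind it; z points along the fingers, y is the line along which they close (so a half turn about z gives the same grasp; the last joint's range is limited). The gripper opens to 85 mm and grips with 20 to 120 N. Pads are 22 mm wide; open, the fingers measure 114 mm over their backs; the gripper's body (76 mm by 85 mm) begins 54 mm behind the grasp point. The pads swing forward as they close: fully open they stand 13 mm farther back than shut.
Start: joints at [-1.287, 0.264, 1.604, -0, 1.274, -0.037], TCP at [0.213, -0.641, 0.203] pointing down, gripper open.
Joint ranges: [-2.63, 2.63], [-0.94, 2.18], [0.31, 2.57], [-1.31, 4.45], [0, 2.66], [-2.55, 2.55]. Speed limits (rad/s): [2.57, 2.57, 3.14, 3.14, 3.14, 3.14].

INTERFACE

Orientations are given as a rotation vector (axis times angle).
In Python, from workcell import bot gives the robot as it stands.
- The arm moves only by the shell command python3 -m creep 'ROWS' [FORCE]. ROWS is JSON, a list of rows, each a list of 5 numbers: the shift along the tool's x, y, z in units of 0.05 m (1.0 is 0.05 m), then the turn about the tool's z in units of 0.1 rad (1.0 is 0.1 rad), then the opening, from 0 (shut) to 1 (fully open). In form: [[tx, ty, tz, spin, hand], ...]. A call has 1 to 20 rows; each row shifts and turns the commanded pose from where the row before left it, along the tool's axes as they then stand; what a row does not reach is not made up. A row lasts 1/8 s, in which the tool goes at most 62.5 mm and 10.7 degrees, less where a joint would pass 70% of its speed; a pose out of reach is approached as far as the arm can. A call with a number of a shift or a turn outside -1 to 1 is refused whole. A call with a gripper value outside its range is refused whole. The fingers move at their own pace and stop on an object; FORCE is the grip in N (left out, the last holds). Time passes only in rows, so rows that do not move let the fingers close. It gives the time, the measured TCP pose, the force, the opening and the grip force at its end, in the units of the state.
- bot.read_state(): the state, without advancing time (a new reading comes with each control period).
- bot.read_camera(name): name is "side" or "top" or "wrist"; returns a dict with "pixels" (400x640x3 uint8, red, green, blue), "vfov" (degrees; the focal length in pixels is half the picture's height over the tangent of half this angle, whatever the lens; pixels are square), "cx", "cy" (the principal point, pixels), "world_to_cam" (4x4, takes a point from world to camera coordinates). Camera axes: x right, y down, z forward; pixel columns grow to the right and rows downward; lengths in m; the calibration is good to about 2 mm. A picture is of the moment at which its call begins. There is no depth.
- bot.finish_job(): hands the job in; it is judged then, once.
Trained networks look in a picture, given as the dict that the camera call returned (one of the last four; its "shot" number tells which), for a name from the list of things; names that differ only in an ending like _2 or _b are one class to them, and where a whole thing is asked for, a point or a joint stands for the part that bears it (a point fixed in the world has none). Each returns a list of dicts, best first, with "score" (0 to 1); they miss things now and then, are a little off and sometimes report something else, mostly with a low value. They report only what shows in the picture. A call takes as long as a camera call.
- bot.look_for(target, picture): "bbox" ([left, top, right, bottom] in pixels, round what is visible of it).
- bot.regions_of(target, picture): "mask" (400x640 bool, what is visible of it) and "bbox" ([left, top, right, bottom] in pixels, round what is visible of it).
The state is a dict: "time": time; "q": joint angles; "joint_vel": joint speeds; "joint_torque": joint torques, N m; "tool_pos": TCP position; "tcp_rot": TCP orientation; "wrist_force": force on the tool from outside, world axes, zero at the start; "torque": the same for the moment, N m; "width": opening from 0.0 (shut) to 1.0 (fully open); "grip_force": force on a finger pad.
Only numpy, scipy, OpenCV 4.12 (cv2) and the standard library are available. Lean on these libraries where they do the work, as an engineer would, in place of code of your own. Each camera call takes 0.05 s, during which the arm holds its last target. There are 200 camera calls.

## Working session

There is one attempt and no reset: what is moved stays moved. The work goes in short steps, Python scripts to look and compute and a shell command to move; the robot and the scene stay as the last step left them, time stands still between calls to the robot, and variables do not carry over. Pictures are saved under pics/ and viewed, at most 10 in all, crops included, and the job is handed in when it is done.

```bash
mkdir -p pics; cat > h.py <<'E'
import numpy as np, cv2
from workcell import bot
from scipy.spatial.transform import Rotation as R
def shot(n,f=None):
    p=bot.read_camera(n)
    if f: cv2.imwrite('pics/'+f,cv2.cvtColor(p['pixels'],cv2.COLOR_RGB2BGR))
    return p
def foc(p): return 200/np.tan(np.radians(p['vfov'])/2)
def ray(p,u,v):
    T=np.array(p['world_to_cam']); d=np.array([(u-p['cx'])/foc(p),(v-p['cy'])/foc(p),1])
    return -T[:3,:3].T@T[:3,3], T[:3,:3].T@d
def atz(p,u,v,z):
    o,d=ray(p,u,v); return o+d*(z-o[2])/d[2]
def proj(p,X):
    T=np.array(p['world_to_cam']); c=T[:3,:3]@np.array(X)+T[:3,3]
    return c[:2]/c[2]*foc(p)+[p['cx'],p['cy']]
E
python3 - <<'E'
from h import *
s=bot.read_state(); print({k:np.round(v,3) for k,v in s.items()})
for n in('top','side'):
    p=shot(n,n+'0.png'); print(n,p['vfov'],np.round(p['world_to_cam'],3).tolist())
    for t in('bed','wheel','knob_grip','tote','tote_grip','red_corner','marble_cup','lighter','timer','tape','nut0'):
        print(t,[(np.round(d['bbox']).tolist(),round(d['score'],2)) for d in bot.look_for(t,p)[:4]])
E
```

```text
{'time': np.float64(0.0), 'q': array([-1.287,  0.265,  1.605, -0.   ,  1.274, -0.037]), 'joint_vel': array([-0.001, -0.001,  0.001, -0.001, -0.001, -0.002]), 'joint_torque': array([-2.0000e-03, -5.1512e+01, -3.6731e+01, -0.0000e+00,  1.3000e-02,
        0.0000e+00]), 'tool_pos': array([ 0.213, -0.64 ,  0.202]), 'tcp_rot': array([-3.099, -0.501,  0.   ]), 'wrist_force': array([-0.522,  0.144,  0.708]), 'torque': array([-0.056,  0.046,  0.041]), 'grip_force': np.float64(0.0), 'width': np.float64(0.997)}
top 42.427763876569614 [[0.025, -0.999, 0.026, 0.05], [-0.985, -0.029, -0.17, 0.546], [0.171, -0.022, -0.985, 1.458], [0.0, 0.0, 0.0, 1.0]]
bed [([299.0, 178.0, 401.0, 248.0], 0.95)]
wheel [([369.0, 190.0, 405.0, 227.0], 0.75)]
knob_grip [([302.0, 176.0, 354.0, 243.0], 0.56), ([393.0, 208.0, 404.0, 212.0], 0.35)]
tote [([302.0, 177.0, 354.0, 241.0], 0.66)]
tote_grip [([302.0, 175.0, 354.0, 244.0], 0.85)]
red_corner [([308.0, 175.0, 351.0, 243.0], 0.7), ([201.0, 147.0, 228.0, 158.0], 0.58)]
marble_cup [([162.0, 208.0, 206.0, 249.0], 0.74)]
lighter [([204.0, 146.0, 227.0, 157.0], 0.71)]
timer [([222.0, 223.0, 249.0, 244.0], 0.81)]
tape [([400.0, 132.0, 432.0, 168.0], 0.59)]
nut0 [([301.0, 175.0, 404.0, 248.0], 0.25)]
side 55.420120509089735 [[-0.973, -0.23, -0.018, 0.536], [-0.107, 0.52, -0.847, 0.106], [0.204, -0.822, -0.531, 1.023], [0.0, 0.0, 0.0, 1.0]]
bed [([286.0, 147.0, 371.0, 242.0], 0.87)]
wheel [([325.0, 144.0, 357.0, 172.0], 0.97)]
knob_grip []
tote [([295.0, 176.0, 365.0, 231.0], 0.61)]
tote_grip [([296.0, 173.0, 369.0, 232.0], 0.68)]
red_corner [([295.0, 180.0, 366.0, 230.0], 0.6)]
marble_cup [([296.0, 252.0, 366.0, 356.0], 0.97)]
lighter [([211.0, 284.0, 229.0, 308.0], 0.66), ([296.0, 176.0, 369.0, 231.0], 0.55), ([343.0, 143.0, 350.0, 156.0], 0.52)]
timer []
tape []
nut0 []
```

```bash
python3 - <<'E'
import cv2
a=cv2.imread('pics/top0.png')[110:270,140:460]; b=cv2.imread('pics/side0.png')[120:320,190:450]
cv2.imwrite('pics/c0.png',cv2.vconcat([cv2.resize(a,(600,300),interpolation=cv2.INTER_CUBIC),cv2.resize(b[:130],(600,300),interpolation=cv2.INTER_CUBIC)]))
E
```

```text
(no output)
```

View pics/c0.png

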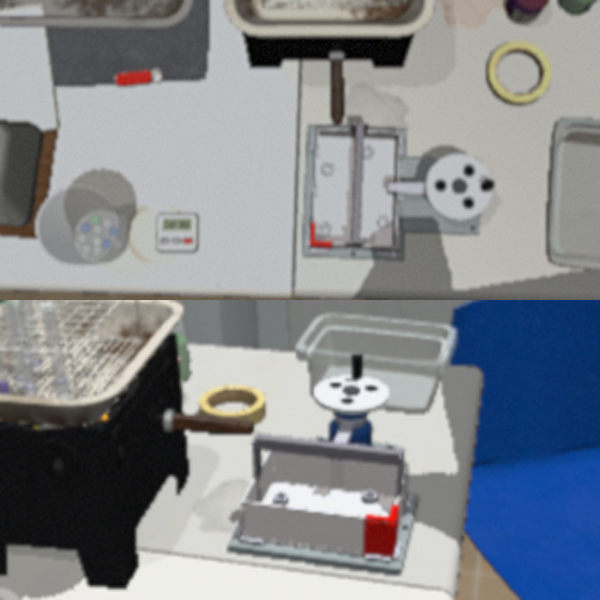

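The picture shows the tote at top-view crop (355,185), the handwheel at (460,187) with its knob at (487,184), and the red corner at the near left. A fryer handle points at the tote's far end. Next I measure the poses.

```bash
python3 - <<'E'
from h import *
from scipy.optimize import least_squares
P={n:shot(n) for n in('top','side')}
for n,p in P.items():
    for t in('wheel','bed'):
        r=bot.regions_of(t,p)
        if not r: continue
        m=r[0]['mask'].astype(np.uint8); c=max(cv2.findContours(m,0,2)[0],key=cv2.contourArea)
        if t=='wheel':
            e=cv2.fitEllipse(c); print(n,t,r[0]['score'],np.round(e[0],1),np.round(e[1],1),atz(p,*e[0],.110).round(3), r[0]['bbox'])
        else:
            b=cv2.boxPoints(cv2.minAreaRect(c)); print(n,t,[atz(p,*q,.012)[:2].round(3).tolist() for q in b])
p=P['top']
for nm,u,v in [('barfar',357,118),('barnear',357,242),('knobtip',490,184),('wheelc',459,187),('redcorner',313,247)]:
    U,V=140+u*320/600,110+v*160/300
    print(nm,U,V,[atz(p,U,V,z)[:2].round(3).tolist() for z in(.07,.114,.121,.151)])
a=p['pixels'][160:260,280:420]
cv2.imwrite('pics/c1.png',cv2.resize(cv2.cvtColor(a,cv2.COLOR_RGB2BGR),(784,560),interpolation=cv2.INTER_CUBIC))
E
```

```text
top wheel 0.84 [384.7 208.9] [34.2 35. ] [ 0.502 -0.122  0.11 ] [367.0, 191.8, 404.0, 225.0]
top bed [[0.442, -0.007], [0.6, -0.044], [0.563, -0.204], [0.406, -0.163]]
side wheel 0.82 [342.  160.3] [26.  31.2] [ 0.501 -0.119  0.11 ] [324.8, 145.7, 357.5, 174.4]
side bed [[0.609, -0.267], [0.549, -0.454], [0.438, -0.246], [0.5, -0.099]]
barfar 330.4 172.93333333333334 [[0.609, 0.03], [0.599, 0.032], [0.598, 0.032], [0.591, 0.034]]
barnear 330.4 239.06666666666666 [[0.418, 0.026], [0.414, 0.028], [0.413, 0.028], [0.41, 0.03]]
knobtip 401.3333333333333 208.13333333333333 [[0.512, -0.176], [0.505, -0.168], [0.504, -0.166], [0.499, -0.161]]
wheelc 384.8 209.73333333333335 [[0.506, -0.128], [0.499, -0.122], [0.498, -0.121], [0.494, -0.116]]
redcorner 306.93333333333334 241.73333333333332 [[0.408, 0.092], [0.405, 0.092], [0.404, 0.092], [0.402, 0.092]]
```

View pics/c1.png

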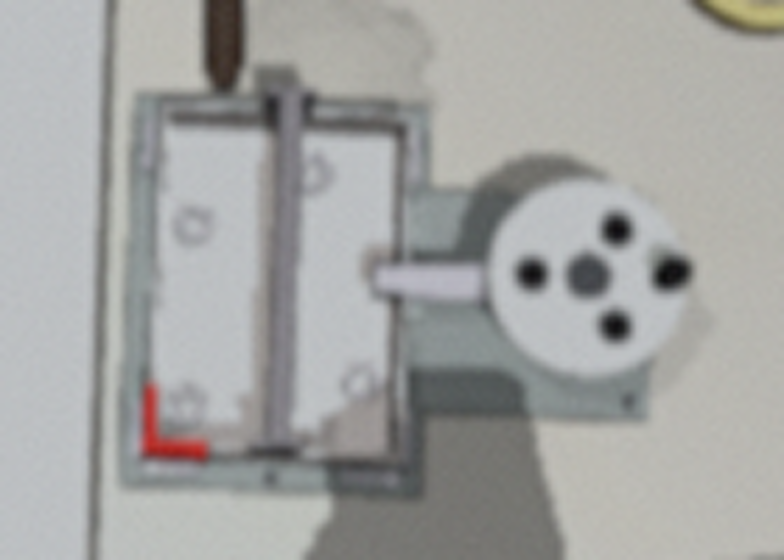

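```bash
python3 - <<'E'
from h import *
from scipy.optimize import least_squares
p=shot('top')
c=[(289,90),(276,452),(137,95),(122,488),(418,493),(428,100),(588,276)]
m=np.array([(.09,0,.121),(-.09,0,.121),(.105,.08,.012),(-.105,.08,.012),(-.105,-.08,.012),(.105,-.08,.012),(0,-.15,.114)])
uv=np.array(c)/5.6+[280,160]
def W(t,m): 
    C,S=np.cos(t[2]),np.sin(t[2]); m=np.atleast_2d(m); return np.c_[t[0]+C*m[:,0]-S*m[:,1],t[1]+S*m[:,0]+C*m[:,1],m[:,2]]
f=lambda t:np.ravel([proj(p,X)-u for X,u in zip(W(t,m),uv)])
r=least_squares(f,[.5,.03,0],loss='soft_l1'); t=r.x
print(t,r.fun.reshape(-1,2).round(1).tolist())
for n,q in [('axis',(0,-.15,.139)),('knob',(0,-.188,.139)),('grip',(0,0,.112)),('red',(-.087,.062,.015))]: print(n,W(t,q).round(3))
k=W(t,(0,-.188,.139))[0]; k[2]=.120; s=bot.read_state(); T=R.from_rotvec(s['tcp_rot'])
print('yaw',np.degrees(np.arctan2(*T.as_matrix()[[1,0],0])),'shift units',(T.inv().apply(k-s['tool_pos'])/.05).round(2))
E
```

```text
[ 0.50133995  0.02860757 -0.00521977] [[0.2, -0.8], [0.9, -1.0], [-1.1, 0.1], [-0.9, -0.0], [0.7, 0.8], [0.1, 1.0], [-0.3, 0.0]]
axis [[ 0.501 -0.121  0.139]]
knob [[ 0.5   -0.159  0.139]]
grip [[0.501 0.029 0.112]]
red [[0.415 0.091 0.015]]
yaw 18.379512890526588 shift units [ 8.49 -7.32  1.66]
```

```bash
python3 -m creep '[[0,0,0,1,0.5],[0,0,0,1,0.5],[0,0,0,1,0.5],[0,0,0,0.26,0.5],[0.57,-0.96,0,0,0.5],[0.57,-0.96,0,0,0.5],[0.57,-0.96,0,0,0.5],[0.57,-0.96,0,0,0.5],[0.57,-0.96,0,0,0.5],[0.57,-0.96,0,0,0.5],[0.57,-0.96,0,0,0.5],[0.57,-0.96,0,0,0.5],[0.57,-0.96,0,0,0.5],[0.57,-0.96,0,0,0.5],[0,0,0,0,0.5],[0,0,0,0,0.5]]' 30; python3 - <<'E'
from h import *
s=bot.read_state(); T=R.from_rotvec(s['tcp_rot']); print(s['tool_pos'],s['time'],T.as_matrix().round(3),(T.inv().apply(np.array([.5,-.159,.12])-s['tool_pos'])/.05).round(2))
p=shot('wrist','w0.png')
for t in('wheel','knob_grip'): print(t,[(np.round(d['bbox']).tolist(),round(d['score'],2)) for d in bot.look_for(t,p)[:3]])
print(proj(p,(.5,-.159,.151)),proj(p,(.501,-.121,.114)))
E
```

```text
time: 3.55
tool_pos: [0.5002, -0.1621, 0.2032]
tcp_rot: [3.141, -0.005, -0.001]
wrist_force: [-0.1, 0.0, 0.4]
width: 0.501
grip_force: 0.0
[ 0.50019812 -0.16205913  0.20316722] 3.55 [[ 1.    -0.003 -0.   ]
 [-0.003 -1.    -0.   ]
 [-0.     0.    -1.   ]] [-0.   -0.06  1.66]
wheel [([226.0, 140.0, 327.0, 244.0], 0.8)]
knob_grip [([306.0, 190.0, 326.0, 214.0], 0.76)]
[315.82733696 208.59427024] [275.88876273 194.53532185]
```

View pics/w0.png

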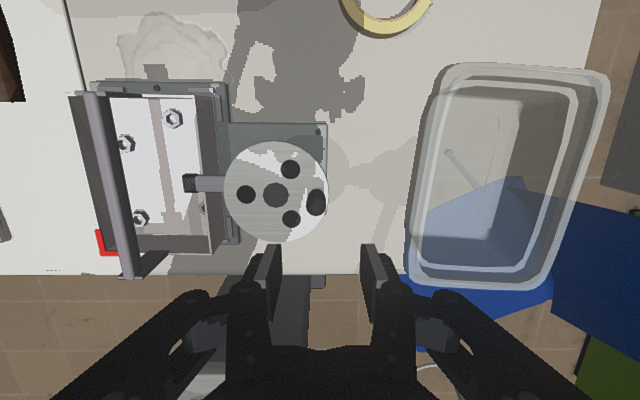

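The wheel centre shows at (276,194) and the knob at (316,203), both within a few pixels of prediction. I descend and grip.

```bash
python3 -m creep '[[0,-0.06,0.5,0,0.5],[0,0,0.5,0,0.5],[0,0,0.4,0,0.5],[0,0,0.26,0,0.5],[0,0,0,0,0.1],[0,0,0,0,0],[0,0,0,0,0],[0,0,0,0,0],[0,0,0,0,0]]' 30
```

```text
time: 4.82
tool_pos: [0.5019, -0.1593, 0.1223]
tcp_rot: [3.141, -0.008, 0.006]
wrist_force: [-0.2, 2.4, 6.5]
width: -0.001
grip_force: 3.2
```

```bash
python3 - <<'E'
from h import *
p=shot('wrist','w1.png'); q=shot('side')
a=cv2.cvtColor(p['pixels'],4)[100:300,180:440]; b=cv2.cvtColor(q['pixels'],4)[100:250,270:465]
cv2.imwrite('pics/c2.png',cv2.hconcat([cv2.resize(a,(400,308)),cv2.resize(b,(400,308))]))
E
```

```text
(no output)
```

View pics/c2.png

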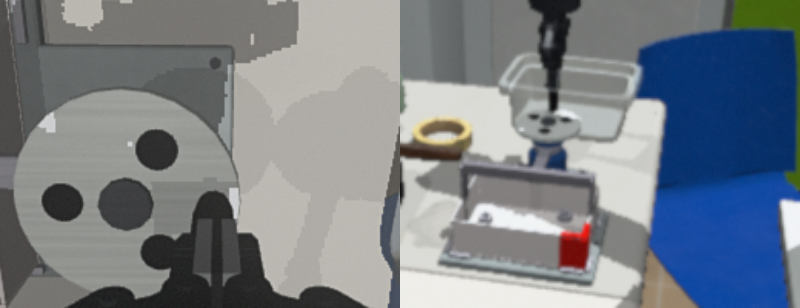

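```bash
python3 - <<'E'
from h import *
p=shot('wrist'); s=bot.read_state(); print(s['tool_pos'],s['wrist_force'])
c=lambda X:((proj(p,X)-[180,100])*[400/260,308/200]).round(0)
print('tcp',c(s['tool_pos']),'hub',c((.501,-.121,.114)),'knobtop',c((.5,-.159,.151)),'knobbase',c((.5,-.159,.115)))
T=np.array(p['world_to_cam']);print('cam',-T[:3,:3].T@T[:3,3])
for n in('wheel','knob_grip'): print(n,[(np.round(d['bbox']).tolist(),d['score']) for d in bot.look_for(n,p)])
E
```

```text
[ 0.50196065 -0.15930664  0.12231204] [0.29335875 2.27559144 6.71841165]
tcp [214. 208.] hub [127. 203.] knobtop [213. 247.] knobbase [214. 205.]
cam [ 0.57978102 -0.1603504   0.29288988]
wheel [([192.0, 157.0, 338.0, 294.0], 0.56), ([358.0, 0.0, 443.0, 20.0], 0.4)]
knob_grip [([302.0, 227.0, 329.0, 248.0], 0.88), ([23.0, 78.0, 337.0, 292.0], 0.59)]
```

```bash
python3 - <<'E'
import cv2
a=cv2.imread('pics/w1.png')[200:320,250:390]
cv2.imwrite('pics/c3.png',cv2.resize(a,(700,600),interpolation=cv2.INTER_CUBIC))
E
```

```text
(no output)
```

View pics/c3.png

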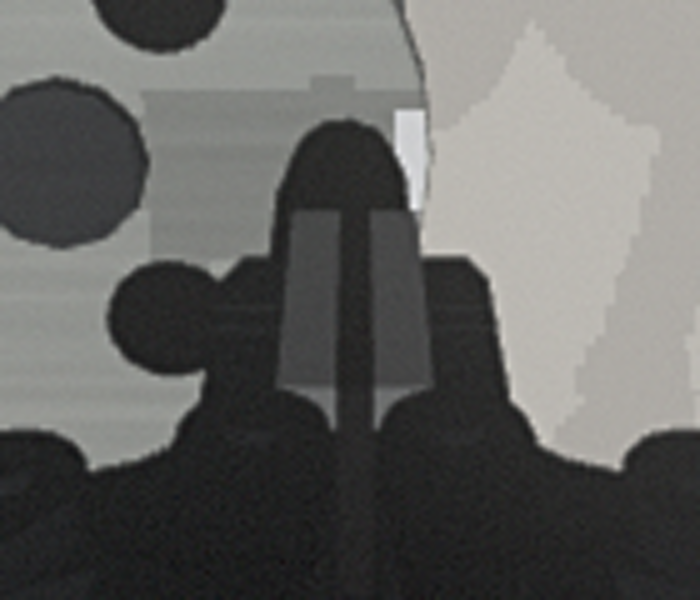

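```bash
python3 -m creep '[[0,0,0,0,0.5],[0,0,0,0,0.5],[0,0,0,0,0.5]]'; python3 - <<'E'
from h import *
p=shot('wrist','w2.png'); q=shot('side'); s=bot.read_state(); print(s['tool_pos'])
a=cv2.cvtColor(p['pixels'],4)[180:320,230:410]; b=cv2.cvtColor(q['pixels'],4)[100:190,300:400]
cv2.imwrite('pics/c4.png',cv2.hconcat([cv2.resize(a,(450,350)),cv2.resize(b,(350,350))]))
E
```

```text
time: 5.45
tool_pos: [0.5, -0.1589, 0.1198]
tcp_rot: [-3.141, 0.008, 0.001]
wrist_force: [0.4, 0.1, 0.6]
width: 0.497
grip_force: 0.0
[ 0.49999282 -0.15894948  0.11978428]
```

View pics/c4.png

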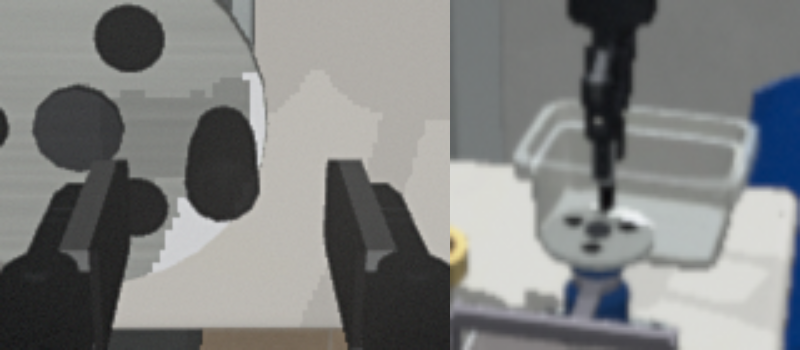

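```bash
python3 - <<'E'
from h import *
p=shot('wrist')
for v,z in((185,.151),(142,.115),(142,.121)): print(z,atz(p,230+222/2.5,180+v/2.5,z).round(4))
for u,v in((128,160),(330,160),(65,250),(105,250)): print(atz(p,230+u/2.5,180+v/2.5,.125).round(4))
E
```

```text
0.151 [ 0.5034 -0.1588  0.151 ]
0.115 [ 0.4967 -0.1585  0.115 ]
0.121 [ 0.4995 -0.1586  0.121 ]
[ 0.4965 -0.1349  0.125 ]
[ 0.4963 -0.1858  0.125 ]
[ 0.4704 -0.117   0.125 ]
[ 0.4703 -0.1276  0.125 ]
```

```bash
for i in 1 2 3 4; do python3 -m creep '[[0,0,0,0,0]]' 30 | egrep 'tool_pos|wrist|width|grip' | tr '\n' ' '; echo; done; python3 - <<'E'
from h import *
p=shot('wrist','w3.png');q=shot('side');s=bot.read_state();print(s['joint_torque'],s['torque'],s['width'])
for pp in(p,q):
    r=bot.regions_of('knob_grip',pp)
    print([(d['bbox'],d['score'],int(d['mask'].sum())) for d in r[:2]])
E
```

```text
tool_pos: [0.5002, -0.159, 0.12] wrist_force: [0.5, 0.1, 0.4] width: 0.3 grip_force: 0.0 
tool_pos: [0.5014, -0.1591, 0.1216] wrist_force: [-0.7, 4.2, 12.4] width: 0.083 grip_force: 6.4 
tool_pos: [0.502, -0.1593, 0.1223] wrist_force: [-0.3, 1.6, 7.7] width: 0.002 grip_force: 3.7 
tool_pos: [0.502, -0.1593, 0.1223] wrist_force: [0.1, 1.1, 7.8] width: -0.003 grip_force: 3.8 
[-6.33353814e-01 -3.28595209e+01 -3.08253729e+01 -3.61714046e-01
 -3.38337701e-01  7.26453600e-04] [0.28305621 0.04768276 0.01658585] -0.0010325540518612843
[([301.1, 224.8, 333.2, 247.1], 0.8, 470)]
[([294.5, 174.2, 370.4, 233.2], 0.52, 3126), ([275.1, 155.2, 305.5, 170.1], 0.16, 311)]
```

The shut fingers sit over the knob's top: they hide it, and the force is upward. The real fingertips are therefore higher than the TCP reading suggests. I'll reopen and go down in small steps while watching the force.

```bash
python3 -m creep '[[0,0,0,0,0.5],[0,0,0,0,0.5],[0,0,0,0,0.5]]' >/dev/null; for i in 1 2 3; do python3 -m creep '[[0,0,0.1,0,0.5],[0,0,0,0,0.5]]' 30 | egrep 'tool_pos|wrist|width' | tr '\n' ' '; echo; done; python3 - <<'E'
from h import *
p=shot('wrist','w4.png'); q=shot('side'); s=bot.read_state(); print(s['tool_pos'])
a=cv2.cvtColor(p['pixels'],4)[180:320,230:410]; b=cv2.cvtColor(q['pixels'],4)[100:190,300:400]
cv2.imwrite('pics/c5.png',cv2.hconcat([cv2.resize(a,(450,350)),cv2.resize(b,(350,350),interpolation=2)]))
E
```

```text
tool_pos: [0.4996, -0.1587, 0.1142] wrist_force: [-0.0, -0.1, -0.1] width: 0.504 
tool_pos: [0.4999, -0.1589, 0.1095] wrist_force: [0.5, 0.3, -0.1] width: 0.497 
tool_pos: [0.5, -0.1589, 0.1046] wrist_force: [0.7, 0.5, 1.0] width: 0.497 
[ 0.50026329 -0.1590227   0.10508031]
```

View pics/c5.png

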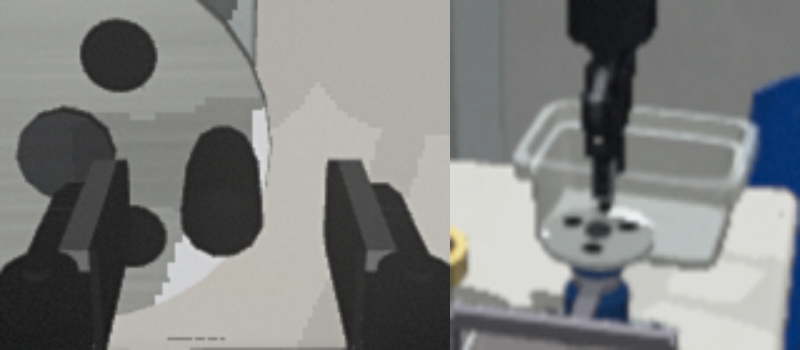

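Here the knob is still between the fingers, at (222,190) in the left half, with its top near the tips. The TCP at 105 mm shows no contact, so the vertical offset is about 28 mm. I go down further.

```bash
for i in 1 2; do python3 -m creep '[[0,0,0.1,0,0.5],[0,0,0,0,0.5]]' 30 | egrep 'tool_pos|wrist|width' | tr '\n' ' '; echo; done;  for i in 1 2 3; do python3 -m creep '[[0,0,0,0,0],[0,0,0,0,0]]' 30 | egrep 'tool_pos|wrist|width|grip|time' | tr '\n' ' '; echo; done
```

```text
tool_pos: [0.4999, -0.1589, 0.0996] wrist_force: [0.2, -0.0, 0.7] width: 0.501 
tool_pos: [0.4999, -0.1589, 0.0946] wrist_force: [1.6, 0.4, 0.0] width: 0.497 
time: 8.28 tool_pos: [0.5004, -0.158, 0.0954] wrist_force: [0.5, 4.7, 0.5] width: 0.186 grip_force: 29.4 
time: 8.52 tool_pos: [0.5005, -0.158, 0.0954] wrist_force: [-1.1, 5.1, 1.5] width: 0.184 grip_force: 29.5 
time: 8.78 tool_pos: [0.5004, -0.158, 0.0954] wrist_force: [-0.0, 5.7, 1.5] width: 0.182 grip_force: 29.5
```

```bash
python3 -m creep '[[0.196,-0.026,0,0,0],[0.183,-0.076,0,0,0],[0.157,-0.121,0,0,0],[0.121,-0.157,0,0,0],[0.076,-0.183,0,0,0],[0.026,-0.196,0,0,0]]'; python3 -m creep '[[-0.026,-0.196,0,0,0],[-0.076,-0.183,0,0,0],[-0.121,-0.157,0,0,0],[-0.157,-0.121,0,0,0],[-0.183,-0.076,0,0,0],[-0.196,-0.026,0,0,0],[0,0,0,0,0]]'
```

```text
time: 9.52
tool_pos: [0.5379, -0.122, 0.0954]
tcp_rot: [3.14, -0.007, -0.003]
wrist_force: [-6.0, -1.9, 4.3]
width: 0.188
grip_force: 29.8
time: 10.4
tool_pos: [0.4993, -0.082, 0.0954]
tcp_rot: [-3.14, 0.009, 0.002]
wrist_force: [-1.4, 5.1, 6.3]
width: 0.183
grip_force: 29.9
```

```bash
python3 -m creep '[[-0.196,0.026,0,0,0],[-0.183,0.076,0,0,0],[-0.157,0.121,0,0,0],[-0.121,0.157,0,0,0],[-0.076,0.183,0,0,0],[-0.026,0.196,0,0,0]]';python3 -m creep '[[0.026,0.196,0,0,0],[0.076,0.183,0,0,0],[0.121,0.157,0,0,0],[0.157,0.121,0,0,0],[0.183,0.076,0,0,0],[0.196,0.026,0,0,0],[0.03,0,0,0,0],[0,0,0,0,0],[0,0,0,0,0]]'
```

```text
time: 11.15
tool_pos: [0.4618, -0.121, 0.0954]
tcp_rot: [-3.141, 0.008, 0.002]
wrist_force: [0.4, 3.1, 3.1]
width: 0.183
grip_force: 30.0
time: 12.28
tool_pos: [0.5025, -0.1579, 0.0954]
tcp_rot: [-3.139, 0.008, -0.0]
wrist_force: [0.8, 6.6, 6.8]
width: 0.188
grip_force: 30.3
```

```bash
python3 -m creep '[[0,0,0,0,0.5],[0,0,0,0,0.5],[0,0,-0.3,0,0.5],[0,0,-0.7,0,0.5],[0,0,-1,0,0.5],[0,0,-1,0,0.5],[0,0,0,0,0.5]]'; python3 - <<'E'
from h import *
p=shot('wrist'); q=shot('top')
a=cv2.cvtColor(p['pixels'],4); b=cv2.cvtColor(q['pixels'],4)[160:260,280:420]
cv2.imwrite('pics/c6.png',cv2.hconcat([cv2.resize(a,(480,300)),cv2.resize(b,(320,300),interpolation=2)]))
E
```

```text
time: 13.15
tool_pos: [0.5053, -0.1607, 0.2521]
tcp_rot: [3.137, -0.009, 0.017]
wrist_force: [0.4, -0.8, 0.6]
width: 0.501
grip_force: 0.0
```

View pics/c6.png

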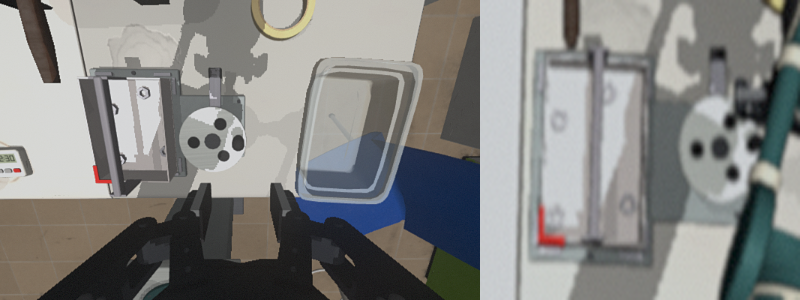

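```bash
python3 -m creep '[[0,0,-1,0,0.5],[0,0,-1,0,0.5],[0,0,-1,0,0.5],[0,0,-1,0,0.5],[0,0,-1,0,0.5],[0,0,-1,0,0.5],[0,0,-1,0,0.5],[0,0,-1,0,0.5],[0,0,-1,0,0.5],[0,0,-1,0,0.5]]';  python3 -m creep '[[0,0,-1,0,0.5],[0,0,-1,0,0.5],[0,0,-1,0,0.5]]'; python3 -c "
from h import *
s=bot.read_state();print(s['q'])"
```

```text
time: 14.5
tool_pos: [0.5019, -0.1592, 0.7451]
tcp_rot: [-3.141, 0.009, 0.004]
wrist_force: [0.4, -0.7, 1.8]
width: 0.5
grip_force: 0.0
time: 14.88
tool_pos: [0.4742, -0.1507, 0.8223]
tcp_rot: [3.135, -0.009, 0.036]
wrist_force: [-0.1, -0.1, -0.3]
width: 0.501
grip_force: 0.0
[-0.35896667  0.30870247  0.3162853   0.00269743  2.49284296  1.21947903]
```

The hold-down arm now points along +x at (717,65) in the right half, the tote is still in its bed, and nothing else moved. Next I test whether the reach limit tilts the tool.

```bash
for i in 1 2 3; do python3 -m creep '[[0,0,-1,0,0.5],[0,0,-1,0,0.5]]' | egrep 'tool_pos|rot|time' | tr '\n' ' '; python3 -c "
from h import *
s=bot.read_state();print(s['q'].round(3), R.from_rotvec(s['tcp_rot']).as_matrix()[:,2].round(3))"; done; python3 -m creep '[[0,0,0,0,0.5],[0,0,0,0,0.5]]'
```

```text
time: 15.12 tool_pos: [0.4328, -0.1371, 0.8532] tcp_rot: [3.118, -0.008, 0.109] [-0.365  0.247  0.311  0.007  2.511  1.217] [ 0.07  -0.022 -0.997]
time: 15.38 tool_pos: [0.398, -0.1261, 0.8742] tcp_rot: [3.106, -0.008, 0.158] [-0.373  0.197  0.312  0.012  2.527  1.213] [ 0.101 -0.032 -0.994]
time: 15.62 tool_pos: [0.3638, -0.1153, 0.8925] tcp_rot: [3.093, -0.008, 0.205] [-0.383  0.149  0.312  0.018  2.543  1.209] [ 0.132 -0.042 -0.99 ]
time: 15.88
tool_pos: [0.3656, -0.116, 0.8916]
tcp_rot: [3.094, -0.008, 0.203]
wrist_force: [0.1, -0.4, -0.2]
width: 0.502
grip_force: 0.0
```

```bash
cat > go.py <<'E'
import sys
from h import *
s=bot.read_state(); T=R.from_rotvec(s['tcp_rot']); M=T.as_matrix()
print('t',round(s['time'],2),'pos',s['tool_pos'].round(4),'q',s['q'].round(3)); print(M.round(3))
for h in map(float,sys.argv[1:]):
    g=np.array([.501,.029,.112+h])+.046*M[:,2]; print(h,g.round(3),(T.inv().apply(g-s['tool_pos'])/.05).round(2))
E
python3 go.py .5 .15 0
```

```text
t 15.88 pos [ 0.3656 -0.116   0.8916] q [-0.382  0.151  0.313  0.018  2.541  1.21 ]
[[ 0.991 -0.008  0.13 ]
 [-0.003 -0.999 -0.041]
 [ 0.13   0.041 -0.991]]
0.5 [0.507 0.027 0.566] [ 1.95 -3.15  6.69]
0.15 [0.507 0.027 0.216] [ 1.03 -3.43 13.63]
0.0 [0.507 0.027 0.066] [ 0.64 -3.55 16.6 ]
```

```bash
python3 -m creep '[[0.2,-0.35,0.7,0,0.5],[0.2,-0.35,0.7,0,0.5],[0.2,-0.35,0.7,0,0.5],[0.2,-0.35,0.7,0,0.5],[0.2,-0.35,0.7,0,0.5],[0.2,-0.35,0.7,0,0.5],[0.2,-0.35,0.7,0,0.5],[0.2,-0.35,0.7,0,0.5],[0.2,-0.35,0.7,0,0.5],[0.15,0,0.4,0,0.5],[0,0,0,0,0.5]]'; python3 go.py .15 0
```

```text
time: 17.25
tool_pos: [0.5071, 0.0271, 0.5633]
tcp_rot: [3.094, -0.008, 0.194]
wrist_force: [0.3, -0.0, -0.1]
width: 0.503
grip_force: 0.0
t 17.25 pos [0.5071 0.0271 0.5633] q [ 0.039 -0.149  1.398 -0.048  1.769  1.603]
[[ 0.992 -0.008  0.125]
 [-0.003 -0.999 -0.042]
 [ 0.125  0.041 -0.991]]
0.15 [0.507 0.027 0.216] [-0.87 -0.29  6.88]
0.0 [0.507 0.027 0.066] [-1.25 -0.41  9.85]
```

Tilt persists, as hoped. I go down to just above the bar, then verify with the wrist camera.

```bash
python3 -m creep '[[-0.12,-0.04,0.9,0,0.5],[-0.12,-0.04,0.9,0,0.5],[-0.12,-0.04,0.9,0,0.5],[-0.12,-0.04,0.9,0,0.5],[-0.13,-0.04,1,0,0.5],[-0.13,-0.04,1,0,0.5],[-0.13,-0.05,1,0,0.5],[-0.06,0,0.5,0,0.5],[0,0,0,0,0.5]]'; python3 go.py  0; python3 - <<'E'
from h import *
p=shot('wrist','w5.png')
for X in((.591,.0285,.121),(.501,.029,.121),(.411,.029,.121)): print(proj(p,X).round())
for t in('tote_grip','wheel'): print([(np.round(d['bbox']),d['score']) for d in bot.look_for(t,p)[:2]])
E
```

```text
time: 18.38
tool_pos: [0.5062, 0.0267, 0.2073]
tcp_rot: [3.094, -0.01, 0.199]
wrist_force: [-0.6, 0.3, -0.2]
width: 0.501
grip_force: 0.0
t 18.38 pos [0.5062 0.0267 0.2073] q [ 0.038 -0.153  2.041 -0.052  1.127  1.634]
[[ 0.992 -0.009  0.128]
 [-0.003 -0.999 -0.042]
 [ 0.128  0.041 -0.991]]
0.0 [0.507 0.027 0.066] [-0.35 -0.12  2.79]
[313. 114.]
[314. 213.]
[315. 301.]
[(array([253., 113., 371., 302.]), 0.67)]
[(array([497., 201., 540., 223.]), 0.61)]
```

View pics/w5.png

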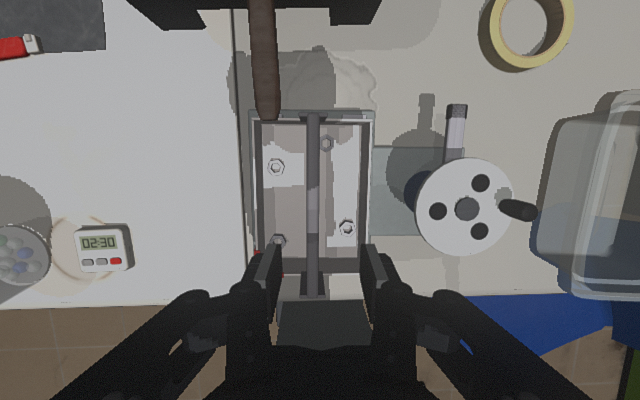

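The bar runs along column 313, rows 113–300, as predicted. The fryer handle's tip is at (267,118), close to the tote's far end, so I triangulate its height before lifting.

```bash
python3 - <<'E'
from h import *
p=shot('wrist'); q=shot('top')
A=[]; b=[]
for pp,u,v in((p,267,119),(q,280+222/5.6,160+91/5.6)):
    o,d=ray(pp,u,v); d/=np.linalg.norm(d); Q=np.eye(3)-np.outer(d,d); A.append(Q); b.append(Q@o)
x=np.linalg.lstsq(np.vstack(A),np.hstack(b),rcond=None); print(x[0].round(3),x[1])
E
python3 -m creep '[[-0.1,-0.04,0.8,0,0.5],[-0.1,-0.04,0.8,0,0.5],[-0.09,-0.04,0.7,0,0.5],[-0.06,0,0.49,0,0.5],[0,0,0,0,0.5]]'; python3 go.py 0
```

```text
[0.585 0.065 0.146] [2.43042654e-05]
time: 19.25
tool_pos: [0.5067, 0.0277, 0.0663]
tcp_rot: [3.094, -0.008, 0.198]
wrist_force: [0.0, 0.5, 1.0]
width: 0.497
grip_force: 0.0
t 19.25 pos [0.5067 0.0277 0.0663] q [ 0.04  -0.007  2.187 -0.063  0.836  1.655]
[[ 0.992 -0.008  0.128]
 [-0.002 -0.999 -0.041]
 [ 0.128  0.041 -0.991]]
0.0 [0.507 0.027 0.066] [ 0.    0.01 -0.  ]
```

The handle tip is at about (0.585, 0.065, 0.146) and overhangs the tote. I grip, lift 30 mm, back off towards the robot, then raise.

```bash
python3 -m creep '[[0,0,0,0,0],[0,0,0,0,0],[0,0,0,0,0],[0,0,0,0,0],[0,0,0,0,0],[0,0,0,0,0]]' 100; python3 -m creep '[[0.015,0.005,-0.1,0,0],[0.025,0.01,-0.2,0,0],[0.04,0.01,-0.3,0,0],[0,0,0,0,0]]'; python3 go.py
```

```text
time: 20.0
tool_pos: [0.5103, 0.028, 0.0701]
tcp_rot: [3.094, -0.009, 0.211]
wrist_force: [-1.0, -0.5, 7.5]
width: 0.117
grip_force: 97.9
time: 20.5
tool_pos: [0.5093, 0.0278, 0.0996]
tcp_rot: [3.094, -0.008, 0.208]
wrist_force: [0.5, -0.5, -4.4]
width: 0.115
grip_force: 97.7
t 20.5 pos [0.5093 0.0278 0.0996] q [ 0.04  -0.049  2.158 -0.059  0.901  1.65 ]
[[ 0.991 -0.008  0.134]
 [-0.002 -0.999 -0.041]
 [ 0.134  0.041 -0.99 ]]
```

```bash
python3 -m creep '[[-0.1,0,-0.01,0,0],[-0.2,0,-0.03,0,0],[-0.3,0,-0.04,0,0],[-0.3,0,-0.04,0,0],[-0.3,0,-0.04,0,0],[-0.2,0,-0.03,0,0],[-0.1,0,-0.01,0,0],[0,0,0,0,0],[0.03,0.01,-0.2,0,0],[0.05,0.02,-0.4,0,0],[0.08,0.02,-0.6,0,0],[0.1,0.03,-0.8,0,0],[0.1,0.03,-0.8,0,0],[0.1,0.03,-0.8,0,0],[0.1,0.03,-0.8,0,0],[0.06,0.02,-0.5,0,0],[0.03,0.01,-0.25,0,0],[0,0,0,0,0]]'; python3 go.py
```

```text
time: 22.75
tool_pos: [0.4313, 0.0289, 0.3583]
tcp_rot: [3.094, -0.008, 0.205]
wrist_force: [-0.3, -0.7, -3.9]
width: 0.121
grip_force: 97.7
t 22.75 pos [0.4313 0.0289 0.3583] q [ 0.051 -0.365  1.932 -0.048  1.444  1.63 ]
[[ 0.991 -0.008  0.132]
 [-0.003 -0.999 -0.041]
 [ 0.132  0.041 -0.99 ]]
```

```bash
cat > tilt.py <<'E'
from h import *
G=R.from_rotvec([3.094,-.009,.211]).as_matrix()
def rep(M):
    t=M@G.T; return 'tilt %.1f xz %.3f (>.12) yz %.3f (<-.12)'%(np.degrees(np.arccos(t[2,2])),t[2,0],t[2,1])
if __name__=='__main__':
    s=bot.read_state(); M=R.from_rotvec(s['tcp_rot']).as_matrix()
    print(round(s['time'],2),s['tool_pos'].round(3),'q',s['q'].round(3),rep(M),'tool lean %.3f'%np.arccos(-M[2,2]),'F',s['wrist_force'].round(1),s['grip_force'].round(0),s['width'].round(3))
E
python3 - <<'E'
from tilt import *
s=bot.read_state(); M=R.from_rotvec(s['tcp_rot']).as_matrix()
for sp in(-.6,-.8,-1,-1.2,-1.4):
    for a in(.2,.3,.4,.5): print(sp,a,rep(R.from_rotvec([0,-a,0]).as_matrix()@M@R.from_rotvec([0,0,sp]).as_matrix()))
E
```

```text
-0.6 0.2 tilt 12.3 xz 0.116 (>.12) yz -0.178 (<-.12)
-0.6 0.3 tilt 17.7 xz 0.197 (>.12) yz -0.231 (<-.12)
-0.6 0.4 tilt 23.2 xz 0.277 (>.12) yz -0.281 (<-.12)
-0.6 0.5 tilt 28.8 xz 0.353 (>.12) yz -0.328 (<-.12)
-0.8 0.2 tilt 13.5 xz 0.068 (>.12) yz -0.223 (<-.12)
-0.8 0.3 tilt 18.7 xz 0.138 (>.12) yz -0.290 (<-.12)
-0.8 0.4 tilt 24.2 xz 0.206 (>.12) yz -0.354 (<-.12)
-0.8 0.5 tilt 29.7 xz 0.272 (>.12) yz -0.414 (<-.12)
-1 0.2 tilt 14.9 xz 0.012 (>.12) yz -0.257 (<-.12)
-1 0.3 tilt 20.0 xz 0.068 (>.12) yz -0.336 (<-.12)
-1 0.4 tilt 25.4 xz 0.123 (>.12) yz -0.411 (<-.12)
-1 0.5 tilt 30.9 xz 0.176 (>.12) yz -0.482 (<-.12)
-1.2 0.2 tilt 16.5 xz -0.049 (>.12) yz -0.280 (<-.12)
-1.2 0.3 tilt 21.5 xz -0.010 (>.12) yz -0.367 (<-.12)
-1.2 0.4 tilt 26.9 xz 0.030 (>.12) yz -0.451 (<-.12)
-1.2 0.5 tilt 32.3 xz 0.069 (>.12) yz -0.530 (<-.12)
-1.4 0.2 tilt 18.1 xz -0.113 (>.12) yz -0.290 (<-.12)
-1.4 0.3 tilt 23.1 xz -0.092 (>.12) yz -0.382 (<-.12)
-1.4 0.4 tilt 28.4 xz -0.069 (>.12) yz -0.471 (<-.12)
-1.4 0.5 tilt 33.8 xz -0.046 (>.12) yz -0.555 (<-.12)
```

```bash
python3 -m creep '[[0,0,0,-0.3,0],[0,0,0,-0.6,0],[0,0,0,-0.8,0],[0,0,0,-0.8,0],[0,0,0,-0.8,0],[0,0,0,-0.8,0],[0,0,0,-0.8,0],[0,0,0,-0.8,0],[0,0,0,-0.5,0],[0,0,0,-0.3,0],[0,0,0,0,0]]'; python3 tilt.py; python3 -c "
from h import *
M=R.from_rotvec(bot.read_state()['tcp_rot']).as_matrix(); print('up',M[2].round(3),'fwd',M[0].round(3))"
```

```text
time: 24.12
tool_pos: [0.4304, 0.0289, 0.3565]
tcp_rot: [2.899, 0.969, 0.167]
wrist_force: [0.2, 0.0, -3.8]
width: 0.119
grip_force: 97.7
up [ 0.078  0.111 -0.991] fwd [0.794 0.594 0.129]Traceback (most recent call last):
  File "tilt.py", line 7, in <module>
    print(round(s['time'],2),s['tool_pos'].round(3),'q',s['q'].round(3),rep(M),'tool lean %.3f'%np.arccos(-M[2,2]),'F',s['wrist_force'].round(1),s['grip_force'].round(0),s['width'].round(3))
                                                                                                                                                 ^^^^^^^^^^^^^^^^^^^^^
AttributeError: 'float' object has no attribute 'round'
```

```bash
sed -i "s/,s\['grip_force'\].*/,s['grip_force'],s['width'])/" tilt.py; python3 -m creep '[[0.02,0.02,-0.2,0,0],[0.03,0.04,-0.4,0,0],[0.05,0.07,-0.6,0,0],[0.05,0.07,-0.6,0,0],[0.05,0.07,-0.6,0,0],[0.05,0.07,-0.6,0,0],[0.05,0.07,-0.6,0,0],[0.05,0.07,-0.6,0,0],[0.05,0.07,-0.6,0,0],[0.05,0.07,-0.6,0,0],[0.05,0.07,-0.6,0,0],[0.05,0.07,-0.6,0,0],[0.05,0.07,-0.6,0,0],[0.05,0.07,-0.6,0,0],[0.05,0.07,-0.6,0,0],[0.05,0.07,-0.6,0,0]]' >/dev/null; python3 tilt.py;  python3 -m creep '[[0.05,0.07,-0.6,0,0],[0.05,0.07,-0.6,0,0],[0.05,0.07,-0.6,0,0],[0.05,0.07,-0.6,0,0]]' >/dev/null; python3 tilt.py
```

```text
26.12 [0.432 0.029 0.815] q [ 0.05   0.013  0.711 -0.063  2.284  0.932] tilt 5.2 xz -0.053 (>.12) yz -0.073 (<-.12) tool lean 0.141 F [ 0.1 -0.2 -3.8] 97.77926802635193 0.11720693661811903
26.62 [0.415 0.026 0.884] q [ 0.047  0.178  0.311 -0.081  2.497  0.905] tilt 5.4 xz -0.036 (>.12) yz -0.087 (<-.12) tool lean 0.162 F [-0.5 -0.8 -2.5] 100.7472825050354 0.11394265168208437
```

Limit reached and the tilt is starting; I continue upward.

```bash
for i in 1 2 3; do python3 -m creep '[[0.05,0.07,-0.8,0,0],[0.05,0.07,-0.8,0,0],[0.05,0.07,-0.8,0,0]]' >/dev/null; python3 tilt.py; done
```

```text
27.0 [0.375 0.023 0.906] q [ 0.046  0.122  0.311 -0.085  2.505  0.898] tilt 6.6 xz 0.002 (>.12) yz -0.115 (<-.12) tool lean 0.208 F [-0.2  0.4 -4.4] 100.73407888412476 0.1156125582192464
27.38 [0.339 0.021 0.923] q [ 0.046  0.071  0.311 -0.089  2.513  0.891] tilt 8.3 xz 0.035 (>.12) yz -0.141 (<-.12) tool lean 0.250 F [ 0.  -0.1 -3.8] 100.73902130126953 0.12088560366834647
27.75 [0.301 0.019 0.939] q [ 0.048  0.019  0.311 -0.095  2.521  0.885] tilt 10.4 xz 0.070 (>.12) yz -0.167 (<-.12) tool lean 0.293 F [-0.3 -0.5 -4.1] 100.73407530784607 0.11855993097896068
```

```bash
for i in 1 2 3; do python3 -m creep '[[0.06,0.09,-0.9,0,0],[0.06,0.09,-0.9,0,0],[0.06,0.09,-0.9,0,0],[0.06,0.09,-0.9,0,0]]' >/dev/null; python3 tilt.py; done; python3 -c "
from h import *
M=R.from_rotvec(bot.read_state()['tcp_rot']).as_matrix(); print('up',M[2].round(3),'fwd',M[0].round(3))"
```

```text
28.25 [0.246 0.014 0.959] q [ 0.048 -0.056  0.311 -0.103  2.529  0.874] tilt 13.9 xz 0.121 (>.12) yz -0.208 (<-.12) tool lean 0.359 F [-0.6 -0.3 -4. ] 100.75476050376892 0.11886262206750868
28.75 [0.191 0.011 0.974] q [ 0.071 -0.128  0.311 -0.13   2.537  0.869] tilt 17.5 xz 0.170 (>.12) yz -0.247 (<-.12) tool lean 0.425 F [ 0.9  0.3 -4.1] 100.77669024467468 0.11096787537106108
29.25 [0.136 0.007 0.984] q [ 0.011 -0.202  0.311 -0.094  2.544  0.844] tilt 21.0 xz 0.218 (>.12) yz -0.285 (<-.12) tool lean 0.489 F [ 0.  -1.2 -3.5] 100.77789545059204 0.11191813376876968
up [ 0.344  0.32  -0.883] fwd [0.712 0.524 0.467]
```

```bash
python3 -m creep '[[0.08,0.05,0.13,0,0],[0.16,0.11,0.27,0,0],[0.32,0.22,0.54,0,0],[0.32,0.22,0.54,0,0],[0.32,0.22,0.54,0,0],[0.32,0.22,0.54,0,0],[0.32,0.22,0.54,0,0],[0.32,0.22,0.54,0,0],[0.32,0.22,0.54,0,0],[0.32,0.22,0.54,0,0],[0.32,0.22,0.54,0,0],[0.16,0.11,0.27,0,0],[0,0,0,0,0]]' >/dev/null; python3 tilt.py;  python3 -m creep '[[0.1,0.1,-0.3,0,0],[0.2,0.2,-0.55,0,0],[0.25,0.25,-0.7,0,0],[0.25,0.25,-0.7,0,0],[0.25,0.25,-0.7,0,0],[0.25,0.25,-0.7,0,0],[0.25,0.25,-0.7,0,0],[0.25,0.25,-0.7,0,0]]' >/dev/null; python3 tilt.py
```

```text
30.88 [0.443 0.007 0.829] q [-0.003 -0.233  0.986 -0.048  1.909  0.89 ] tilt 20.7 xz 0.213 (>.12) yz -0.282 (<-.12) tool lean 0.482 F [ 0.7  0.1 -3.7] 100.7846188545227 0.11211373185427204
31.88 [0.401 0.    0.984] q [-0.033  0.02   0.311 -0.039  2.233  0.853] tilt 26.0 xz 0.283 (>.12) yz -0.336 (<-.12) tool lean 0.578 F [-0.9  0.4 -4. ] 104.04152870178223 0.11444036229019892
```

```bash
python3 -m creep '[[0.28,0.27,-0.75,0,0],[0.28,0.27,-0.75,0,0],[0.28,0.27,-0.75,0,0],[0.28,0.27,-0.75,0,0],[0.2,0.2,-0.5,0,0],[0.1,0.1,-0.25,0,0],[0,0,0,0,0],[0,0,0,0,0]]' >/dev/null; python3 tilt.py
```

```text
32.88 [ 0.356 -0.004  1.02 ] q [-7.800e-02 -5.500e-02  3.110e-01 -2.000e-03  2.199e+00  8.370e-01] tilt 32.2 xz 0.357 (>.12) yz -0.395 (<-.12) tool lean 0.687 F [-0.1 -0.  -4.4] 104.06076192855835 0.11615358807616946
```

```bash
python3 -c "
from h import *
M=R.from_rotvec(bot.read_state()['tcp_rot']).as_matrix(); print((M.T@[.07,.0,-.45]/.05).round(2))"
```

```text
[-3.36 -3.19  7.84]
```

```bash
python3 -m creep '[[-0.08,-0.08,0.2,0,0],[-0.17,-0.16,0.4,0,0],[-0.25,-0.24,0.6,0,0],[-0.25,-0.24,0.6,0,0],[-0.25,-0.24,0.6,0,0],[-0.25,-0.24,0.6,0,0],[-0.25,-0.24,0.6,0,0],[-0.25,-0.24,0.6,0,0],[-0.25,-0.24,0.6,0,0],[-0.25,-0.24,0.6,0,0],[-0.25,-0.24,0.6,0,0],[-0.25,-0.24,0.6,0,0],[-0.25,-0.24,0.6,0,0],[-0.25,-0.24,0.6,0,0],[-0.17,-0.16,0.4,0,0],[-0.08,-0.08,0.2,0,0],[0,0,0,0,0],[0,0,0,0,0]]' >/dev/null; python3 tilt.py; python3 - <<'E'
from h import *
P={n:shot(n) for n in('top','side','wrist')}
cv2.imwrite('pics/c7.png',cv2.vconcat([cv2.resize(cv2.cvtColor(P['top']['pixels'],4),(480,300)),cv2.resize(cv2.cvtColor(P['side']['pixels'],4)[60:260,220:540],(480,300),interpolation=2)]))
cv2.imwrite('pics/c8.png',cv2.hconcat([cv2.imread('pics/c7.png'),cv2.resize(cv2.rotate(cv2.cvtColor(P['wrist']['pixels'],4),0),(320,600))]))
for n,p in P.items(): print(n,[(np.round(d['bbox']).tolist(),round(d['score'],2)) for d in bot.look_for('nut0',p)])
E
```

```text
35.12 [ 0.435 -0.003  0.543] q [-0.042 -0.716  1.933 -0.026  1.236  0.874] tilt 32.3 xz 0.359 (>.12) yz -0.396 (<-.12) tool lean 0.689 F [-0.3  0.7 -3.7] 104.18394327163696 0.11347457278176666
top [([344.0, 214.0, 352.0, 227.0], 0.43)]
side []
wrist [([243.0, 233.0, 269.0, 259.0], 0.86), ([244.0, 254.0, 274.0, 282.0], 0.67), ([251.0, 280.0, 274.0, 291.0], 0.52)]
```

View pics/c8.png

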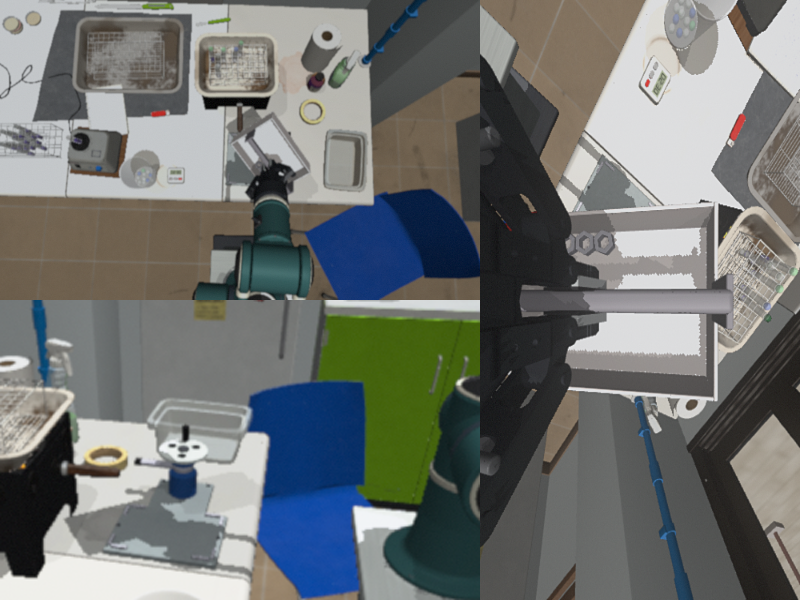

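The tote is held up over the empty bed. The nuts lie in a row along the +y wall near the red corner, at about (570–605,243). I work out how far the farthest one is from the corner.

```bash
cat > nuts.py <<'E'
from tilt import *
s=bot.read_state(); M=R.from_rotvec(s['tcp_rot']).as_matrix(); t=M@G.T; g=s['tool_pos']-.046*M[:,2]; o=g-.1*t[:,2]
p=shot('wrist')
print('rim far +y',proj(p,o+t@[.09,.065,.055]).round(),'far -y',proj(p,o+t@[.09,-.065,.055]).round(),'floor far +y',proj(p,o+t@[.087,.062,.003]).round(),'red z',(o+t@[-.087,.062,.003])[2].round(3))
for d in bot.look_for('nut0',p):
    b=d['bbox']; c,r=ray(p,(b[0]+b[2])/2,(b[1]+b[3])/2); n=t[:,2]; k=((o+.008*n-c)@n)/(r@n); q=t.T@(c+k*r-o)
    print(np.round(b),round(d['score'],2),'tote frame',q.round(3),'dist',np.linalg.norm(q-[-.087,.062,.003]).round(3))
E
python3 nuts.py; python3 tilt.py
```

```text
rim far +y [204.  98.] far -y [424.  98.] floor far +y [233. 114.] red z 0.44
[246. 257. 274. 282.] 0.89 tote frame [-0.037  0.046  0.008] dist 0.053
[242. 233. 270. 258.] 0.62 tote frame [-0.016  0.049  0.008] dist 0.072
[250. 280. 274. 290.] 0.62 tote frame [-0.05   0.045  0.008] dist 0.041
[215.  84. 429. 350.] 0.38 tote frame [ 0.007 -0.005  0.008] dist 0.115
35.52 [ 0.434 -0.003  0.541] q [-0.043 -0.716  1.935 -0.026  1.237  0.874] tilt 32.2 xz 0.358 (>.12) yz -0.395 (<-.12) tool lean 0.687 F [-0.8  0.1 -3.4] 104.16013956069946 0.12055712169049695
```

```bash
python3 -m creep '[[0,0,0,0,0],[0,0,0,0,0],[0,0,0,0,0],[0,0,0,0,0]]' && python3 nuts.py && python3 -c "
from workcell import bot
print(bot.finish_job())"
```

```text
time: 36.02
tool_pos: [0.4342, -0.0028, 0.5411]
tcp_rot: [2.586, 0.877, 0.896]
wrist_force: [0.3, 0.2, -3.9]
width: 0.118
grip_force: 104.2
rim far +y [204.  98.] far -y [424.  98.] floor far +y [233. 114.] red z 0.439
[242. 234. 269. 259.] 0.81 tote frame [-0.017  0.049  0.008] dist 0.072
[245. 255. 272. 282.] 0.69 tote frame [-0.035  0.047  0.008] dist 0.054
the job is handed in; nothing more can be done
None
```

I handed the job in at about 36 s, but no verdict came back: the wheel was turned one full turn, and the tote is held up, still and tilted about 32° with the red corner lowest. Three nuts are in view along the wall at that corner, the farthest about 72 mm from it (limit 85 mm); the fourth was hidden behind the gripper, so I assumed it is in the corner.

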